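# Hold the sealed glass cell in the light path of the clarity gauge

### The arm

A 6-joint arm with a two-finger parallel gripper is mounted at the origin on a cart in front of the work surface, level with it; the furniture and walls round the work are solid. World frame = base frame: x ahead of the robot, y to its left, z up, the work surface at z = 0. Lengths are in m, angles in rad, forces in N, time in s.
With the tool pointing down it reaches from about 0.25 to 0.725 m from the base axis. Payload 4 kg.
Tool frame: the origin (TCP) lies on the centre line of the jaws, within the pads' length; the fingertips stand ahead of it and the grasp point (between the pads) lies 3 mm ahead of it (bot.tcp_to_tips is the z of the fingertips in the tool frame, in m); z points along the fingers, y is the line along which they close (so a half turn about z gives the same grasp; the last joint's range is limited). The gripper opens to 85 mm and grips with 20 to 120 N. Pads are 22 mm wide; open, the fingers measure 114 mm over their backs; the gripper's body (76 mm by 85 mm) begins 54 mm behind the grasp point. The pads swing forward as they close: fully open they stand 13 mm farther back than shut.
Start: joints at [1.225, 0.241, 0.005, 1.335, 0, 1.571], TCP at [0.169, 0.47, 0.23] pointing down, gripper open.
Joint ranges: [-2.72, 2.72], [-1.05, 1.87], [-1.09, 1.28], [-1.99, 2.15], [-1.42, 1.44], [-3.14, 3.14]. Speed limits (rad/s): [2.79, 2.79, 3.14, 3.14, 3.14, 3.14].

### API

Orientations are given as a unit quaternion [x, y, z, w].
In Python, from workcell import telemetry, camera, camera_params, ticket, boxes_of, cut_out, spot_point, bot gives the robot as it stands.
- The arm moves only by the shell command python3 -m creep 'ROWS'. ROWS is text: rows parted by semicolons, each of 5 numbers parted by spaces: the opening, from 0 (shut) to 1 (fully open), then the shift along the tool's x, y, z in units of 150 mm (1.0 is 150 mm), then the turn about the tool's z in units of 180 degrees (1.0 is 180 degrees). In form: claw x y z turn; .... A call has 1 to 12 rows; each row is the pose to reach, as a shift and turn from the pose commanded when the call began, along the tool's axes at that moment, turning the shorter way round; what a row does not reach only later rows make up. A row lasts 1/8 s, in which the tool goes at most 62.5 mm and 10.7 degrees, less where a joint would pass 70% of its speed; a pose out of reach is approached as far as the arm can. A call with a number of a shift or a turn outside -1 to 1 is refused whole. A call with a gripper value outside its range is refused whole. The fingers move at their own pace and stop on an object; the grip force is fixed at half the most. Time passes only in rows, so rows that repeat a pose let the fingers close. It gives the time, the measured TCP pose, the force, the opening and the grip force at its end, in the units of the state.
- telemetry.get_obs(): the state, without advancing time (a new reading comes with each control period).
- camera(name): name is "scene" or "top"; returns the picture (400x640x3 uint8, red, green, blue); there is no depth.
- camera_params(name): a dict with "camera_matrix" (3x3 intrinsics, pixels), "eye" and "attitude" of the camera in the world. Camera axes: x right, y down, z forward; pixel columns grow to the right and rows downward; lengths in m; the calibration is good to about 2 mm. A picture is of the moment at which its call begins. camera_params takes no time and is no camera call.
- ticket.job_done(): hands the job in; it is judged then, once.
Trained networks look in the newest picture that a camera, given by its name, has taken for a name from the list of things; names that differ only in an ending like _2 or _b are one class to them, and where a whole thing is asked for, a point or a joint stands for the part that bears it (a point fixed in the world has none). Each returns a list of dicts, best first, with "conf" (0 to 1); they miss things now and then, are a little off and sometimes report something else, mostly with a low value. They report only what shows in the picture. A call takes as long as a camera call. They do not tell look-alikes from the thing itself.
- boxes_of(thing, camera): "at" ([x, y, z] in m, in world coordinates, good to about 4 mm: the middle of the surface that is visible of it).
- cut_out(thing, camera): "pixels" (400x640 bool, what is visible of it).
- spot_point(thing, camera): "at" ([x, y, z] in m, in world coordinates, good to about 4 mm: a listed point, or the origin of a listed thing).
The state is a dict: "clock": time; "joint_pos": joint angles; "joint_vel": joint speeds; "tau": joint torques, N m; "eef_pos": TCP position; "tool_rot": TCP orientation; "ft_force": force on the tool from outside, world axes, zero at the start; "ft_torque": the same for the moment, N m; "grip_width": finger opening in m; "grasp_force": force on a finger pad.
Only numpy, scipy, OpenCV 4.12 (cv2) and the standard library are available. Lean on these libraries where they do the work, as an engineer would, in place of code of your own. Each camera call takes 0.05 s, during which the arm holds its last target. There are 200 camera calls.

### The job

Press the light gauge's sprung shutter lever down until its detent holds it, and let go of it. Then take the tall glass cell from its stand by its two frosted faces only, never touching the clear windows, and hold it upright and still in the middle of the gap between lamp and receiver, clear of the gauge, its windows facing them and the light axis passing mid-window through the lower half of the cell. Finish while holding it there; leave the zero block in its nest and everything else alone.

Things in the scene. Friction and masses are not known exactly. Their poses are not given: they have to be found in the camera images.
- gauge: Light gauge fixed to the bench. Aluminium base 74x231x10 mm (x,y,z). Two grey boxes 50 mm wide (x), 76 mm high: lamp at y +58..+108 mm, receiver at y -98..-58 mm; a lens bezel stands 4 mm out of each facing side (108 mm gap). Light axis along y, 60 mm above the bench. Lamp top with hinge cheeks and pressed lever: under 100 mm high. Origin: underside, midway between the boxes; z up.
- light_point (a point): Point on the light axis in the middle of the gap, 60 mm above the bench; axes as the gauge (y along the light).
- shutter_lever (a joint): Steel seesaw lever on the lamp housing, pivot at y +83, z 86 mm of the gauge. 0 = rest (outer end up 0.25 rad, flag before the lens), grows as the outer end is pressed down; stop at 0.50 rad. A spring returns it (up to about 8 N at the pad) until 0.34 rad; past that a detent draws it to 0.50 and holds it (about 4 N up at the pad frees it). The flag then hangs up to 24 mm before the housing.
- thumb_pad (a point): Centre of the upper face of the lever's black thumb pad, 30 x 28 mm, at the lever's outer end (70 mm from the pivot, beyond the lamp housing, away from the receiver). At rest 108 mm above the bench; sinks 34 mm, to 74 mm, when the lever is fully down, moving about 2 mm along the gauge's y.
- stand: Light wooden stand fixed to the bench, 60 x 150 x 6 mm (x, y, z) with two nests at y = +40 and -40 mm, each a rim 7 mm high round a space of 28 x 36 mm (x, y). The cell stands in one, the zero block in the other (which in which varies). Origin: centre of the underside; the nest floors are 6 mm above the bench.
- cell: Sealed empty glass cell, loose, upright, 70 mm tall, about 80 g. The frosted (white, ribbed) faces are its +x and -x sides: 26 mm wide, 24 mm apart outside; grip on them, closing along x. The clear windows are its +y and -y sides: 18 mm wide, proud, 32 mm apart outside. Origin: centre of the underside, z up. It stands with frosted faces to the stand's front and back, within 0.05 rad.
- window_a: Clear window on the cell's +y side, from 5 to 66 mm above its underside. Same origin and axes as the cell. Not to be touched by the fingers.
- window_b: Clear window on the cell's -y side, otherwise as window_a.
- zero_block: Dark steel block 24 x 32 x 34 mm with a small knob on top (45 mm in all), loose in the other nest of the stand; much shorter than the cell. Origin: centre of the underside. Leave it alone.
- glue: White glue bottle, 39 mm across, 114 mm tall, standing behind the stand. Leave it alone.
- offcut: Wooden block 40 x 70 x 28 mm lying behind and to the right of the stand. Leave it alone.
Not all that is in view belongs to the job. Of the things like the cell, leave any that is purple; of the rest the larger one is meant.

How it is judged:
By the outcome, as a careful person would: the job done as asked, in the order asked, and still so for the second after the job is handed in, while the arm keeps its last pose, push and grip.
It also fails if it takes over 51 s, if anything falls off the work surface, if the arm or the gripper's body presses on something with over 40 N, if the wrist force passes 120 N, or if a joint passes its speed limit or range.

## Working session

There is one attempt and no reset: what is moved stays moved. The work goes in short steps, Python scripts to look and compute and a shell command to move; the robot and the scene stay as the last step left them, time stands still between calls to the robot, and variables do not carry over. Pictures are saved under pics/ and viewed, at most 10 in all, crops included, and the job is handed in when it is done.

```bash
mkdir -p pics; python3 - <<'E'
from workcell import telemetry,camera,camera_params,boxes_of,spot_point,bot
import cv2,numpy as np
o=telemetry.get_obs();print({k:np.round(o[k],3) for k in('clock','eef_pos','tool_rot','grip_width','ft_force')},bot.tcp_to_tips)
for c in('scene','top'):
    im=camera(c);cv2.imwrite(f'pics/{c}0.png',im[:,:,::-1])
    p=camera_params(c);print(c,np.round(p['eye'],3),np.round(p['attitude'],3),np.round(p['camera_matrix'],1).tolist())
    for t in('gauge','light_point','thumb_pad','stand','cell','zero_block','glue','offcut'):
        print(t,[(round(d['conf'],2),np.round(d['at'],3).tolist()) for d in spot_point(t,c)][:4])
E
```

```text
{'clock': np.float64(0.0), 'eef_pos': array([0.169, 0.47 , 0.229]), 'tool_rot': array([ 0.172,  0.985, -0.001, -0.   ]), 'grip_width': np.float64(0.086), 'ft_force': array([0.126, 1.533, 0.734])} 0.022
scene [-0.043 -0.38   0.499] [ 0.775 -0.355  0.228 -0.471] [[379.0, 0.0, 317.1], [0.0, 379.0, 195.4], [0.0, 0.0, 1.0]]
gauge [(0.73, [0.471, -0.094, -0.0])]
light_point [(0.55, [0.472, -0.09, 0.056]), (0.52, [0.467, 0.06, 0.11])]
thumb_pad [(0.66, [0.465, 0.058, 0.106])]
stand [(0.81, [0.436, 0.278, 0.0])]
cell [(0.65, [0.441, 0.234, 0.009]), (0.59, [0.446, 0.145, -0.002]), (0.49, [0.533, 0.252, 0.002])]
zero_block [(0.69, [0.434, 0.319, 0.006]), (0.38, [0.603, 0.099, -0.004])]
glue [(0.91, [0.628, 0.227, 0.001]), (0.4, [0.475, -0.092, -0.001])]
offcut [(0.61, [0.602, 0.098, -0.002]), (0.4, [0.469, 0.058, 0.109])]
top [0.383 0.123 0.992] [-0.695  0.714 -0.057  0.067] [[419.6, 0.0, 318.4], [0.0, 419.6, 197.4], [0.0, 0.0, 1.0]]
gauge [(0.71, [0.472, -0.098, 0.001]), (0.61, [0.475, 0.056, 0.108])]
light_point [(0.69, [0.471, -0.095, 0.057])]
thumb_pad [(0.74, [0.475, 0.055, 0.109]), (0.33, [0.436, 0.312, 0.008]), (0.27, [0.626, 0.229, -0.005])]
stand [(0.72, [0.439, 0.276, 0.0])]
cell [(0.54, [0.436, 0.236, 0.005]), (0.46, [0.535, 0.249, 0.004]), (0.43, [0.444, 0.142, 0.001])]
zero_block [(0.5, [0.435, 0.312, 0.005])]
glue [(0.91, [0.627, 0.23, -0.005])]
offcut [(0.82, [0.602, 0.096, 0.001])]
```

View pics/scene0.png

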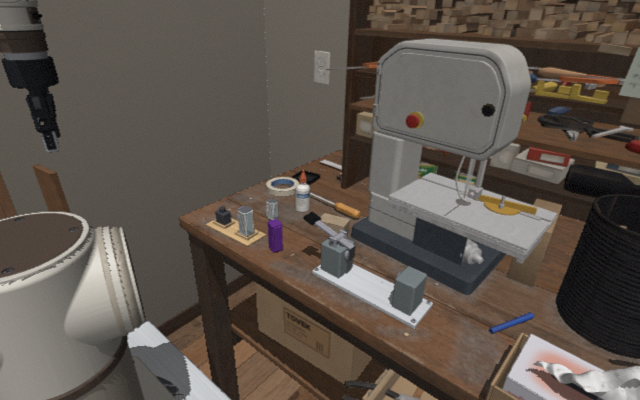

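View pics/top0.png

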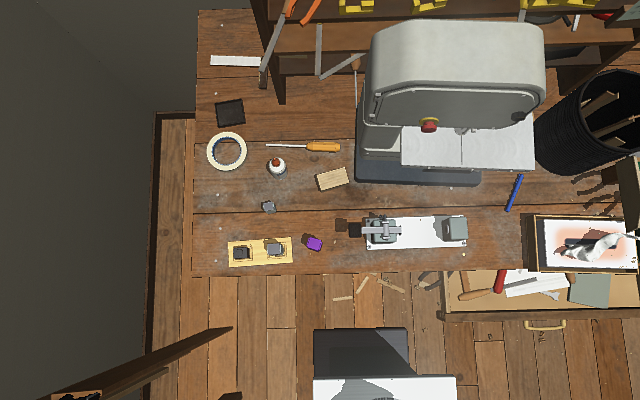

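The scene view shows the stand with the cell at (246,220) and the zero block at (223,215). The purple decoy is at (275,235), the small decoy at (272,208), and the lever pad at (315,218). In the top view the cell is at (275,248) and the gauge spans (362–468, 230). Next I'll refine the yaws.

```bash
cat > h.py <<'E'
from workcell import telemetry,camera,camera_params,boxes_of,cut_out,spot_point,bot
import cv2,numpy as np
from scipy.spatial.transform import Rotation as R
def back(c,uv,z):
    p=camera_params(c);K=np.array(p['camera_matrix']);e=np.array(p['eye'])
    uv=np.asarray(uv,float).reshape(-1,2)
    d=np.c_[uv,np.ones(len(uv))]@np.linalg.inv(K).T@R.from_quat(p['attitude']).as_matrix().T
    return (e+d*((z-e[2])/d[:,2])[:,None])[:,:2]
def proj(c,P):
    p=camera_params(c);q=(np.atleast_2d(P)-p['eye'])@R.from_quat(p['attitude']).as_matrix()@np.array(p['camera_matrix']).T
    return q[:,:2]/q[:,2:]
def rect(c,m,z):
    v,u=np.nonzero(m);r=cv2.minAreaRect((back(c,np.c_[u,v],z)*1000).astype(np.float32));return np.round(r[0],1),np.round(r[1],1),round(r[2],1)
def st():
    o=telemetry.get_obs();print({k:np.round(o[k],4).tolist() for k in('clock','eef_pos','tool_rot','grip_width','ft_force','grasp_force','joint_pos')})
E
python3 - <<'E'
from h import *
im=camera('top')
m=cut_out('stand','top')[0]['pixels'];print('stand',rect('top',m,.006))
for d in cut_out('cell','top')[:3]: print('cell',round(d['conf'],2),d['pixels'].sum(),rect('top',d['pixels'],.076),rect('top',d['pixels'],.006))
g=cut_out('gauge','top')[0]['pixels'];w=g&(im.min(2)>170);print('gauge',rect('top',w,.01),w.sum(),g.sum())
# light-wood stand threshold
print('exp', proj('top',[[.4715,-.096,.01],[.438,.236,.076],[.438,.276,.006]]).round(1))
a=cv2.resize(im[205:285,215:335,::-1],None,fx=6,fy=6,interpolation=cv2.INTER_CUBIC)
b=cv2.resize(im[205:260,355:475,::-1],None,fx=6,fy=6,interpolation=cv2.INTER_CUBIC)
cv2.imwrite('pics/crop1.png',cv2.resize(np.vstack([a,b]),None,fx=.73,fy=.73))
E
```

```text
stand (array([434.1, 276.5]), array([ 63.2, 152.2]), 2.0)
cell 0.52 181 (array([444.1, 146.7]), array([34.4, 26.7]), 70.2) (array([448.8, 148.5]), array([37.1, 28.8]), 70.2)
cell 0.46 175 (array([435.8, 232.8]), array([32.7, 26.1]), 89.5) (array([439.8, 241.2]), array([35.2, 28.1]), 89.5)
gauge (array([470.7, -83.4]), array([ 72.7, 237.8]), 0.6) 1797 3509
exp [[418.4 231.5]
 [273.  248. ]
 [259.6 250.2]]
```

View pics/crop1.png

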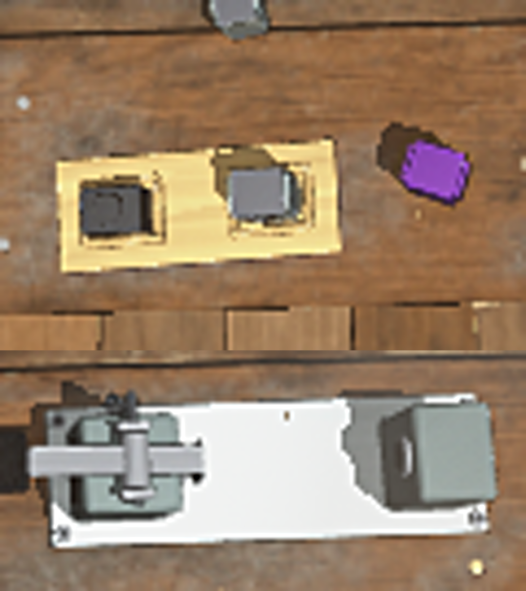

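```bash
python3 -m creep '0 -1 -0.68 0 0.39;0 -1 -0.68 0 0.39;0 -1 -0.68 0 0.39;0 -1 -0.68 0 0.39;0 -1 -0.68 0 0.39;0 -1 -0.68 0 0.39;0 -1 -0.68 0 0.39;0 -1 -0.68 0 0.39'
python3 - <<'E'
from h import *
im=camera('top')
def edge(m,z,c0,c1,side):
    c=np.arange(c0,c1);r=np.array([np.nonzero(m[:,k])[0].max() if side else np.nonzero(m[:,k])[0].min() for k in c])
    P=back('top',np.c_[c,r+(.5 if side else -.5)],z);k=np.polyfit(P[:,1],P[:,0],1)
    for _ in range(3):
        e=abs(P[:,0]-np.polyval(k,P[:,1]));P=P[e<.0018];k=np.polyfit(P[:,1],P[:,0],1)
    return k.round(4),len(P),P[:,1].mean().round(4),np.polyval(k,P[:,1].mean()).round(4)
g=cut_out('gauge','top')[0]['pixels']
print('gauge near/far',edge(g,.01,372,464,1),edge(g,.01,405,440,0))
s=cut_out('stand','top')[0]['pixels'];print('stand',edge(s,.006,232,290,1),edge(s,.006,232,265,0))
pts=back('top',[[274.1,249.1]],.076);print('celltop',pts)
st()
for t in('gauge','thumb_pad','cell'):
  for c in('scene','top'):
    if c=='scene' and t=='gauge':camera(c)
    print(t,c,[(round(d['conf'],2),np.round(d['at'],4).tolist()) for d in spot_point(t,c)][:3])
E
```

```text
clock: 2.1
eef_pos: [0.276, 0.3236, 0.2299]
tool_rot: [0.707, 0.707, 0.0, -0.0]
ft_force: [-0.5, 0.0, 0.1]
grip_width: 0.0002
grasp_force: 0.0
gauge near/far (array([-0.0106,  0.4327]), 92, np.float64(-0.0915), np.float64(0.4336)) (array([-0.016 ,  0.5061]), 35, np.float64(-0.107), np.float64(0.5078))
stand (array([-0.0367,  0.4153]), 54, np.float64(0.2786), np.float64(0.4051)) (array([-0.0125,  0.4656]), 33, np.float64(0.3034), np.float64(0.4618))
celltop [[0.43560859 0.23363433]]
{'clock': 2.25, 'eef_pos': [0.276, 0.3236, 0.2298], 'tool_rot': [0.7067, 0.7075, 0.0, -0.0], 'grip_width': 0.0, 'ft_force': [0.1162, -0.5411, 0.3887], 'grasp_force': 0.0, 'joint_pos': [0.8646, 0.0927, -0.1745, 1.3035, 0.0, 2.4343]}
gauge scene [(0.82, [0.4714, -0.0895, -0.0005])]
gauge top [(0.9, [0.4708, -0.0947, 0.0023])]
thumb_pad scene [(0.56, [0.4662, 0.0627, 0.1098])]
thumb_pad top [(0.89, [0.4745, 0.0555, 0.1089]), (0.5, [0.6253, 0.2296, -0.0027])]
cell scene [(0.9, [0.4488, 0.1428, -0.0035]), (0.76, [0.4427, 0.2372, 0.0066]), (0.76, [0.5333, 0.2491, -0.0007])]
cell top [(0.76, [0.4431, 0.1432, -0.001]), (0.45, [0.4372, 0.2346, 0.0049])]
```

```bash
python3 -m creep '0 -0.9 0.65 0 0;0 -0.9 0.65 0 0;0 -0.9 0.65 0 0;0 -0.9 0.65 0 0'
python3 -m creep '0 -0.87 0.64 0.2 0;0 -0.87 0.64 0.2 0;0 -0.87 0.64 0.2 0;0 -0.87 0.64 0.4 0;0 -0.87 0.64 0.4 0;0 -0.87 0.64 0.4 0'
```

```text
clock: 3.1
eef_pos: [0.3747, 0.1867, 0.2298]
tool_rot: [0.709, 0.705, 0.0, 0.0]
ft_force: [-1.0, 1.2, -0.1]
grip_width: -0.0
grasp_force: 0.0
clock: 3.85
eef_pos: [0.4694, 0.059, 0.1705]
tool_rot: [0.707, 0.708, 0.0, 0.0]
ft_force: [-0.9, 0.5, 0.0]
grip_width: -0.0
grasp_force: 0.0
```

```bash
python3 -m creep '0 0 0 0.15 0;0 0 0 0.25 0;0 0 0 0.3 0;0 0 0 0.34 0;0 0 0 0.34 0'
python3 -m creep '0 0 0 0.04 0;0 0 0 0.07 0;0 0 0 0.1 0;0 0 0 0.12 0;0 0 0 0.135 0;0 0 0 0.145 0;0 0 0 0.145 0;0 0 0 0.145 0'
python3 - <<'E'
from h import *
im=camera('scene');cv2.imwrite('pics/press.png',cv2.resize(im[190:330,270:450,::-1],None,fx=4,fy=4,interpolation=cv2.INTER_CUBIC))
E
```

```text
clock: 4.47
eef_pos: [0.4696, 0.0583, 0.1191]
tool_rot: [0.707, 0.707, 0.0, 0.0]
ft_force: [-0.6, 0.7, 0.5]
grip_width: -0.0001
grasp_force: 0.0
clock: 5.48
eef_pos: [0.47, 0.0583, 0.0974]
tool_rot: [0.707, 0.707, 0.001, 0.0]
ft_force: [0.1, 2.4, 4.4]
grip_width: -0.0
grasp_force: 2.1
```

View pics/press.png

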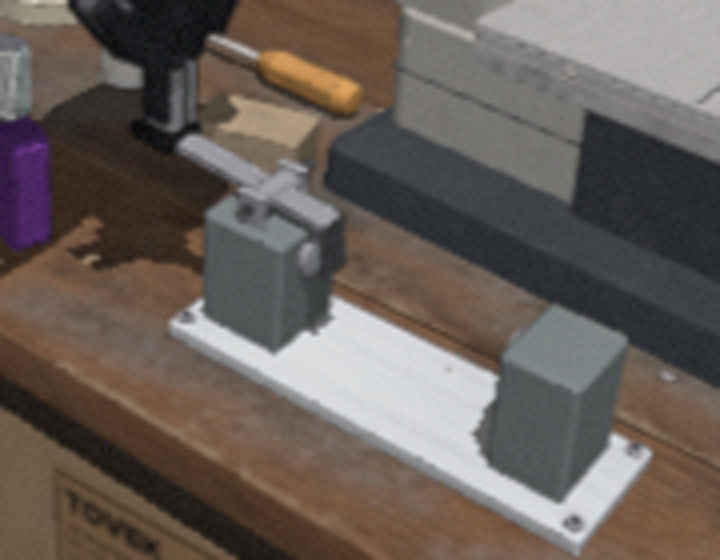

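The crop shows the tips on the pad at (165,130), with the lever down and the flag clear of the lens. I'll press a few mm more onto the stop, then lift off.

```bash
python3 -m creep '0 0 0 0.015 0;0 0 0 0.03 0;0 0 0 0.03 0'
python3 -m creep '0 0 0 -0.1 0;0 0 0 -0.3 0;0 0 0 -0.6 0;0 0 0 -0.8 0;0 0 0 -0.8 0;0 0 0 -0.8 0'
python3 - <<'E'
from h import *
for c in ('scene','top'):
    im=camera(c);print(c,[(round(d['conf'],2),np.round(d['at'],4).tolist()) for d in spot_point('thumb_pad',c)][:3])
    if c=='scene':cv2.imwrite('pics/rel.png',cv2.resize(im[190:330,270:450,::-1],None,fx=4,fy=4,interpolation=cv2.INTER_CUBIC))
st()
E
```

```text
clock: 5.9
eef_pos: [0.4693, 0.0576, 0.0921]
tool_rot: [0.707, 0.707, -0.001, 0.0]
ft_force: [0.9, 1.6, 3.1]
grip_width: 0.0
grasp_force: 1.3
clock: 6.65
eef_pos: [0.4683, 0.0575, 0.211]
tool_rot: [0.707, 0.707, -0.002, -0.001]
ft_force: [0.2, -0.7, -1.4]
grip_width: -0.0003
grasp_force: 0.0
scene [(0.59, [0.468, 0.0607, 0.1118])]
top [(0.71, [0.435, 0.2352, 0.0053])]
{'clock': 6.85, 'eef_pos': [0.4685, 0.0578, 0.2111], 'tool_rot': [0.7072, 0.707, -0.0013, -0.0009], 'grip_width': -0.0, 'ft_force': [-0.7752, -0.2627, -0.2419], 'grasp_force': 0.0, 'joint_pos': [0.123, 0.1974, -0.0997, 1.2769, -0.0002, 1.694]}
```

View pics/rel.png

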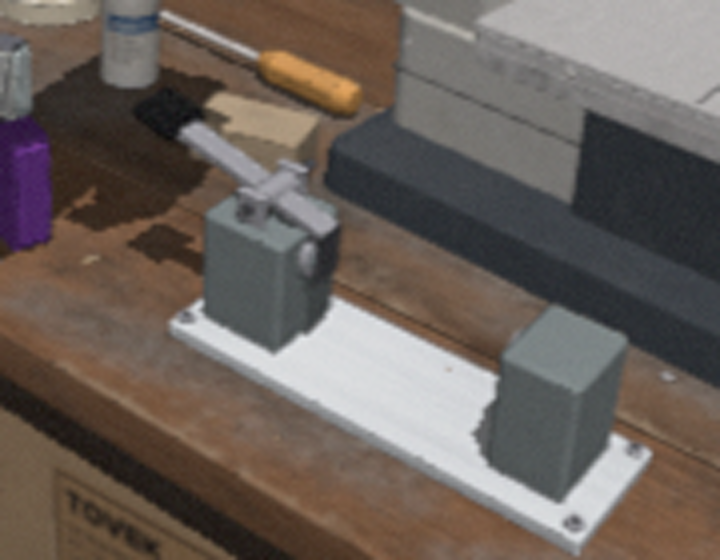

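```bash
python3 - <<'E'
from h import *
P=[[.47,.0585,.108],[.47,.0585,.074],[.47,.0583,.0974],[.4685,.0578,.2111-.022],[.47,.0585,.092]]
print(((proj('scene',P)-[270,190])*4).round(0))
import workcell;print(bot.tcp_to_tips,[x for x in dir(bot) if x[0]!='_'])
print(bot.tcp_to_tips)
E
```

```text
[[166. 105.]
 [165. 161.]
 [166. 123.]
 [167. -37.]
 [166. 132.]]
0.022 ['Unreachable', 'tcp_to_tips']
0.022
```

```bash
python3 - <<'E'
from h import *
im=camera('scene').copy()
big=cv2.resize(im[120:260,240:420,::-1],None,fx=4,fy=4,interpolation=cv2.INTER_CUBIC)
o=telemetry.get_obs()['eef_pos']
for k,dz in enumerate((0,.022)):
    u,v=(proj('scene',[o[0],o[1],o[2]-dz])[0]-[240,120])*4+2;cv2.drawMarker(big,(int(u),int(v)),(0,0,255) if k else (0,255,0),cv2.MARKER_CROSS,16,1);print(u,v)
cv2.imwrite('pics/tip.png',big)
E
```

```text
289.88003359024765 202.8328160930664
289.315651783475 244.31870524493388
```

View pics/tip.png

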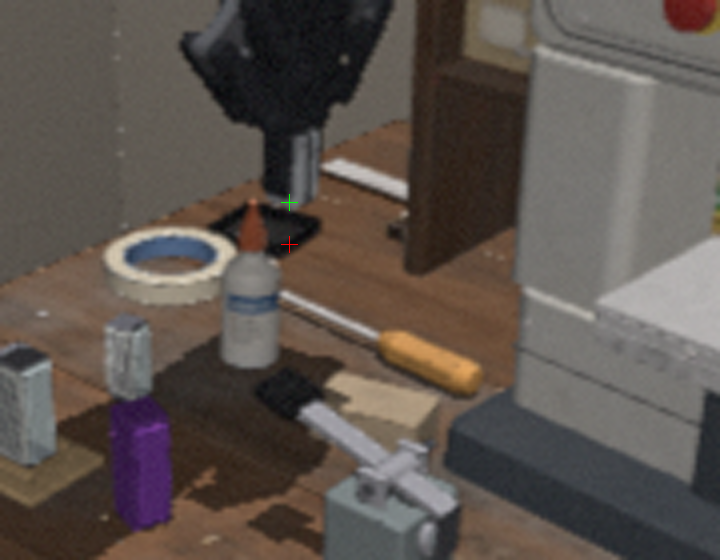

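The tips sit about 3–5 mm ahead of the reported TCP, not 22 mm: the finger ends at about (290,205) against the expected (289,244). That means the first press fell short of the detent, and the pad is back up at (290,390). I'll press deeper.

```bash
python3 -m creep '0 0 0 0.3 0;0 0 0 0.5 0;0 0 0 0.6 0;0 0 0 0.64 0;0 0 0 0.69 0;0 0 0 0.74 0;0 0 0 0.78 0;0 0 0 0.82 0;0 0 0 0.84 0;0 0 0 0.86 0;0 0 0 0.86 0'
python3 -m creep '0 0 0 0.015 0;0 0 0 0.03 0;0 0 0 0.03 0'
python3 - <<'E'
from h import *
im=camera('scene');cv2.imwrite('pics/press2.png',cv2.resize(im[190:330,270:450,::-1],None,fx=4,fy=4,interpolation=cv2.INTER_CUBIC))
print([(round(d['conf'],2),np.round(d['at'],4).tolist()) for d in spot_point('thumb_pad','scene')][:3]);st()
E
```

```text
clock: 8.28
eef_pos: [0.4687, 0.0577, 0.0829]
tool_rot: [0.707, 0.707, -0.001, -0.0]
ft_force: [0.9, -0.8, 0.9]
grip_width: -0.0004
grasp_force: 0.0
clock: 8.65
eef_pos: [0.4693, 0.058, 0.0788]
tool_rot: [0.707, 0.707, -0.0, -0.0]
ft_force: [-0.1, -0.6, 0.4]
grip_width: 0.0004
grasp_force: 0.0
[(0.57, [0.4675, 0.0626, 0.0725])]
{'clock': 8.75, 'eef_pos': [0.4694, 0.0581, 0.079], 'tool_rot': [0.7072, 0.707, -0.0, -0.0], 'grip_width': 0.0, 'ft_force': [-0.0269, -1.0458, -0.619], 'grasp_force': 0.0, 'joint_pos': [0.1231, 0.3139, -0.3172, 0.9398, -0.0, 1.6941]}
```

The lever snapped through: the force is about 0 and the pad is at z≈0.073. I'll lift off and go to the cell.

```bash
python3 -m creep '0 0 0 -0.2 0;0 0 0 -0.5 0;0 0 0 -0.8 0;0.7 0.4 -0.1 -0.8 -0.005;0.7 0.8 -0.2 -0.8 -0.005;0.7 1 -0.21 -0.8 -0.005;0.7 1 -0.21 -0.8 -0.005'
python3 -m creep '0.7 0.18 0 0 0;0.7 0.18 0 0.2 0;0.7 0.18 0 0.2 0;0.7 0.18 0 0.2 0;0.7 0.18 0 0.2 0'
python3 - <<'E'
from h import *
im=camera('scene')
big=cv2.resize(im[110:290,180:370,::-1],None,fx=4,fy=3.3,interpolation=cv2.INTER_CUBIC)[:598]
cv2.imwrite('pics/over.png',big)
for c in('scene','top'):
    if c=='top':camera(c)
    print(c,[(t,round(d['conf'],2),np.round(d['at'],4).tolist()) for t in('thumb_pad','cell') for d in spot_point(t,c)][:5])
st()
E
```

```text
clock: 9.62
eef_pos: [0.4377, 0.21, 0.1991]
tool_rot: [0.7, 0.714, 0.0, 0.0]
ft_force: [-0.5, -0.6, -0.3]
grip_width: 0.0599
grasp_force: 0.0
clock: 10.25
eef_pos: [0.4384, 0.2348, 0.1702]
tool_rot: [0.702, 0.712, 0.001, 0.0]
ft_force: [1.0, -0.1, 0.8]
grip_width: 0.0597
grasp_force: 0.0
scene [('thumb_pad', 0.8, [0.4651, 0.0589, 0.0748]), ('cell', 0.85, [0.4468, 0.1452, -0.0018]), ('cell', 0.76, [0.5323, 0.2502, -0.0032]), ('cell', 0.66, [0.4432, 0.2346, 0.007])]
top [('thumb_pad', 0.94, [0.4761, 0.0565, 0.072]), ('cell', 0.68, [0.4448, 0.1391, -0.0017]), ('cell', 0.55, [0.437, 0.2354, 0.0085]), ('cell', 0.49, [0.5374, 0.2515, 0.0026])]
{'clock': 10.55, 'eef_pos': [0.4377, 0.2351, 0.1694], 'tool_rot': [0.7017, 0.7125, 0.0003, 0.0001], 'grip_width': 0.0598, 'ft_force': [0.1687, -0.2007, -0.2771], 'grasp_force': 0.0, 'joint_pos': [0.4928, 0.2692, -0.1182, 1.1828, 0.0, 2.0482]}
```

View pics/over.png

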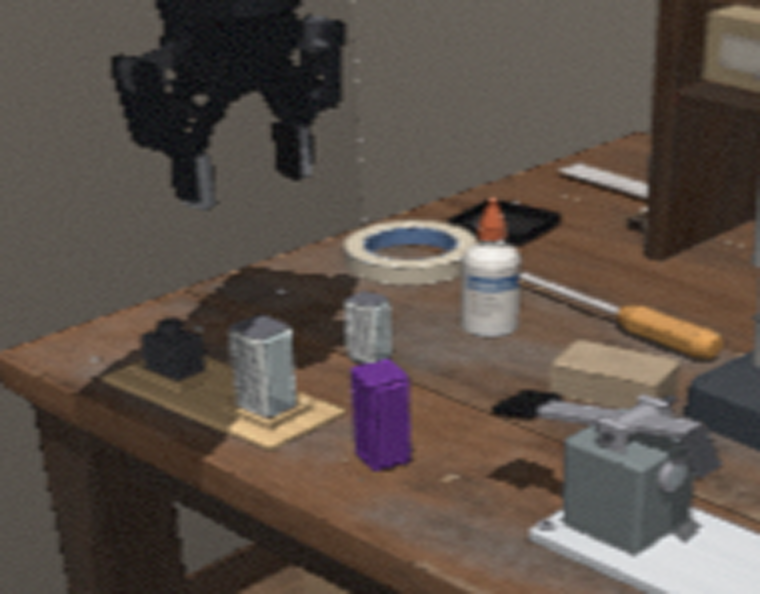

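The lever stays down, with the pad level at (525,403). The open fingertips are at (200,205) and (297,178), above the cell top at (262,325). I'll compute the tip height from these.

```bash
python3 - <<'E'
from h import *
f=lambda P:((proj('scene',P)-[180,110])*[4,3.3]).round(0).tolist()
for dz in(0,-.01,.01,.02):print(dz,f([[.4377-.03,.2351,.1694-dz],[.4377+.03,.2351,.1694-dz]]))
print('cell top',f([.4375,.2352,.076]),'bottom',f([.4375,.2352,.006]),'pressed pad',f([.4695,.057,.074]))
E
```

```text
0 [[201.0, 213.0], [287.0, 186.0]]
-0.01 [[199.0, 198.0], [286.0, 173.0]]
0.01 [[202.0, 227.0], [288.0, 200.0]]
0.02 [[204.0, 241.0], [289.0, 213.0]]
cell top [[256.0, 323.0]] bottom [[264.0, 408.0]] pressed pad [[527.0, 398.0]]
```

```bash
python3 -m creep '0.7 0 0 0.3 0;0.7 0 0 0.55 0;0.7 0 0 0.7 0;0.7 0 0 0.8 0;0.7 0 0 0.865 0;0.7 0 0 0.865 0;0.7 0 0 0.865 0'
python3 -m creep '0.4 0 0 0 0;0.3 0 0 0 0;0.2 0 0 0 0;0.1 0 0 0 0;0 0 0 0 0;0 0 0 0 0;0 0 0 0 0;0 0 0 0 0'
python3 - <<'E'
from h import *
im=camera('scene')
cv2.imwrite('pics/grip.png',cv2.resize(im[150:260,190:300,::-1],None,fx=5,fy=5,interpolation=cv2.INTER_CUBIC))
st()
E
```

```text
clock: 11.42
eef_pos: [0.4383, 0.2354, 0.0401]
tool_rot: [0.702, 0.713, 0.001, 0.0]
ft_force: [-0.3, -0.3, -0.3]
grip_width: 0.0594
grasp_force: 0.0
clock: 12.42
eef_pos: [0.4381, 0.2353, 0.0399]
tool_rot: [0.702, 0.713, 0.001, 0.0]
ft_force: [-0.5, -0.0, 4.7]
grip_width: 0.0229
grasp_force: 59.4
{'clock': 12.475, 'eef_pos': [0.4381, 0.2353, 0.0399], 'tool_rot': [0.7016, 0.7126, 0.0006, 0.0002], 'grip_width': 0.0236, 'ft_force': [0.4107, -0.7968, 4.9723], 'grasp_force': 59.3658, 'joint_pos': [0.4929, 0.4038, -0.3027, 0.863, -0.0, 2.0483]}
```

View pics/grip.png

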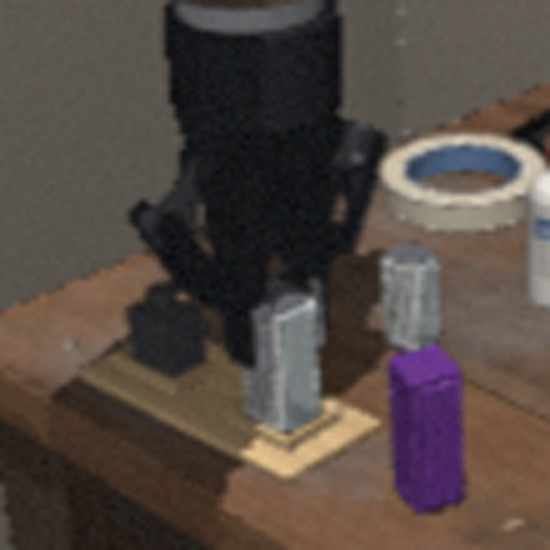

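The grip picture shows the near frosted face at (270,370) almost fully visible, and the finger at (240,335) seems to be at its +y edge. Before lifting, I'll check the finger-to-cell alignment with overlays.

```bash
python3 - <<'E'
from h import *
o=telemetry.get_obs();t=o['eef_pos']
def box(c,cx,cy,z0,z1,hx,hy):
    P=[[cx+a*hx,cy+b*hy,z] for z in(z0,z1) for a,b in((-1,-1),(1,-1),(1,1),(-1,1))];return proj(c,P)
out=[]
for c,(v0,u0,n) in(('scene',(175,205,75)),('top',(195,225,75))):
    im=camera(c);s=8 if n<66 else 5.3
    big=cv2.resize(im[v0:v0+n,u0:u0+n,::-1],(398,398),interpolation=cv2.INTER_CUBIC);k=398/n
    raw=big.copy()
    for col,b in(((0,255,0),box(c,.4381,.2353,.006,.076,.012,.013)),((0,0,255),box(c,.4381-.015,.2353,.040,.07,.003,.011)),((255,0,255),box(c,.4381+.015,.2353,.040,.07,.003,.011))):
        q=((b+.5-[u0,v0])*k).astype(int)
        for i,j in((0,1),(1,2),(2,3),(3,0),(4,5),(5,6),(6,7),(7,4),(0,4),(1,5),(2,6),(3,7)):cv2.line(big,tuple(map(int,q[i])),tuple(map(int,q[j])),col,1)
    out.append(np.vstack([raw[:300],big[:300]]) if 0 else np.hstack([raw,big]))
a=np.vstack([out[0][50:350],out[1][50:350]]);cv2.imwrite('pics/ov.png',a);print(a.shape)
for c in('scene','top'):print(c,[(round(d['conf'],2),np.round(d['at'],4).tolist()) for d in spot_point('cell',c)])
E
```

```text
(600, 796, 3)
scene [(0.53, [0.5332, 0.2494, 0.0001]), (0.52, [0.4416, 0.2362, 0.0085])]
top [(0.58, [0.5371, 0.2487, 0.001])]
```

View pics/ov.png

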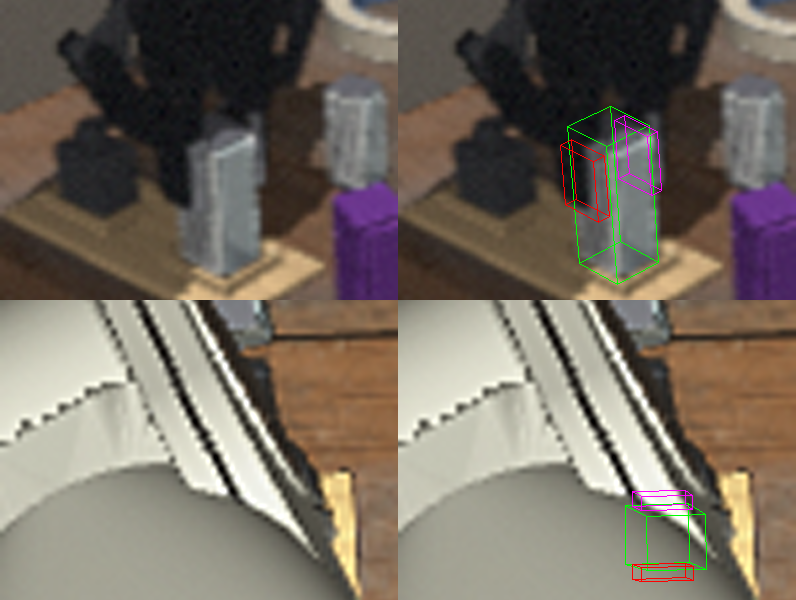

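The overlay matches. The black finger face at (175,175) and its grey edge at (200,165) sit on the frosted sides, with tips at about z 0.040, and the far finger is at (258,150). So the grip is good. I'll lift and carry the cell.

```bash
python3 -c "
from h import *
for z in (.1,.15,.2,.25):print(z,back('top',[[410,170],[440,170],[440,185]],z).round(3).tolist())"
python3 -m creep '0 0 0 -0.05 0;0 0 0 -0.15 0;0 0 0 -0.35 0;0 0 0 -0.6 0;0 0 0 -0.85 0;0 0 0 -1 0;0 0 0 -1 0;0 0 0 -1 0'
```

```text
0.1 [[0.598, -0.067], [0.596, -0.132], [0.563, -0.129]]
0.15 [[0.586, -0.056], [0.584, -0.117], [0.553, -0.115]]
0.2 [[0.574, -0.045], [0.572, -0.103], [0.543, -0.101]]
0.25 [[0.562, -0.035], [0.56, -0.089], [0.533, -0.087]]
clock: 13.68
eef_pos: [0.437, 0.2347, 0.1886]
tool_rot: [0.702, 0.713, -0.001, -0.0]
ft_force: [-0.1, 0.1, -1.3]
grip_width: 0.0233
grasp_force: 58.8
```

```bash
python3 -m creep '0 -0.1 0.02 0 0;0 -0.3 0.04 0 0;0 -0.55 0.06 0 0;0 -0.8 0.08 0 0;0 -1 0.1 0 0'
python3 -m creep '0 -0.25 0.02 0 0;0 -0.5 0.05 0 0;0 -0.75 0.07 0 0;0 -0.95 0.09 0 0;0 -1 0.09 0 0'
python3 -m creep '0 -0.1 0 0 0;0 -0.18 0 0.05 0;0 -0.2 0 0.15 0;0 -0.2 0 0.25 0;0 -0.2 0 0.25 0;0 -0.2 0 0.25 0'
python3 - <<'E'
from h import *
st()
for c in('scene','top'):
    im=camera(c)
    for t in('cell','light_point','gauge','thumb_pad'):print(c,t,[(round(d['conf'],2),np.round(d['at'],4).tolist()) for d in spot_point(t,c)][:3])
E
```

```text
clock: 14.3
eef_pos: [0.454, 0.0829, 0.1882]
tool_rot: [0.702, 0.712, -0.001, -0.001]
ft_force: [0.2, 0.5, -1.0]
grip_width: 0.0234
grasp_force: 58.8
clock: 14.92
eef_pos: [0.4698, -0.0666, 0.1882]
tool_rot: [0.703, 0.711, -0.001, -0.001]
ft_force: [0.5, 0.4, -0.8]
grip_width: 0.0232
grasp_force: 58.8
clock: 15.68
eef_pos: [0.4712, -0.0941, 0.1517]
tool_rot: [0.701, 0.713, -0.0, -0.0]
ft_force: [-0.5, 0.3, -1.0]
grip_width: 0.0236
grasp_force: 58.8
{'clock': 15.675, 'eef_pos': [0.4712, -0.0941, 0.1517], 'tool_rot': [0.7014, 0.7128, -0.0001, -0.0002], 'grip_width': 0.0236, 'ft_force': [-0.4693, 0.3428, -1.0355], 'grasp_force': 58.7967, 'joint_pos': [-0.1972, 0.2529, -0.1892, 1.129, 0.0001, 1.3574]}
scene cell [(0.84, [0.4737, -0.0942, 0.1212]), (0.76, [0.4466, 0.1452, -0.0026]), (0.48, [0.5338, 0.2469, 0.0011])]
scene light_point [(0.6, [0.468, -0.0885, 0.0581])]
scene gauge [(0.66, [0.4729, -0.0923, -0.0018])]
scene thumb_pad [(0.59, [0.4669, 0.0621, 0.0771])]
top cell [(0.69, [0.4692, -0.0938, 0.1204]), (0.58, [0.5365, 0.2507, 0.001]), (0.55, [0.4442, 0.1433, -0.0019])]
top light_point [(0.91, [0.476, -0.0915, 0.0575]), (0.46, [0.4345, 0.3121, 0.0073])]
top gauge [(0.95, [0.4696, -0.0942, 0.0001])]
top thumb_pad [(0.56, [0.4756, 0.059, 0.0726])]
```

```bash
python3 -m creep '0 0 0 0.1 0;0 0 0 0.22 0;0 0 0 0.34 0;0 0 0 0.44 0;0 0 0 0.5 0;0 0 0 0.52 0;0 0 0 0.52 0;0 0 0 0.52 0;0 0 0 0.52 0;0 0 0 0.52 0'
python3 - <<'E'
from h import *
st()
for c in('scene','top'):
    im=camera(c)
    for t in('cell','light_point','thumb_pad','zero_block'):print(c,t,[(round(d['conf'],2),np.round(d['at'],4).tolist()) for d in spot_point(t,c)][:3])
    if c=='scene':cv2.imwrite('pics/fin.png',cv2.resize(im[170:330,290:450,::-1],None,fx=3.7,fy=3.7,interpolation=cv2.INTER_CUBIC))
E
```

```text
clock: 17.42
eef_pos: [0.4714, -0.0945, 0.0741]
tool_rot: [0.702, 0.713, 0.0, 0.0]
ft_force: [-0.7, 0.9, -0.9]
grip_width: 0.0231
grasp_force: 58.8
{'clock': 17.425, 'eef_pos': [0.4714, -0.0945, 0.0741], 'tool_rot': [0.7016, 0.7125, 0.0001, 0.0002], 'grip_width': 0.0231, 'ft_force': [-0.7243, 0.8717, -0.8679], 'grasp_force': 58.8047, 'joint_pos': [-0.1979, 0.3329, -0.3044, 0.933, -0.0, 1.3575]}
scene cell [(0.97, [0.4462, 0.1432, -0.0033]), (0.85, [0.4736, -0.0937, 0.0439]), (0.56, [0.5327, 0.2468, -0.0004])]
scene light_point [(0.67, [0.4704, -0.0907, 0.057])]
scene thumb_pad [(0.72, [0.4648, 0.0624, 0.0746])]
scene zero_block [(0.53, [0.4344, 0.3122, 0.0082]), (0.34, [0.4757, -0.0964, 0.0402])]
top cell [(0.65, [0.5374, 0.2485, 0.003]), (0.54, [0.4686, -0.0918, 0.0412]), (0.45, [0.4455, 0.1425, -0.0049])]
top light_point [(0.61, [0.4759, -0.0894, 0.0629])]
top thumb_pad [(0.75, [0.4734, 0.0604, 0.0727])]
top zero_block [(0.71, [0.4353, 0.3127, 0.0072])]
```

View pics/fin.png

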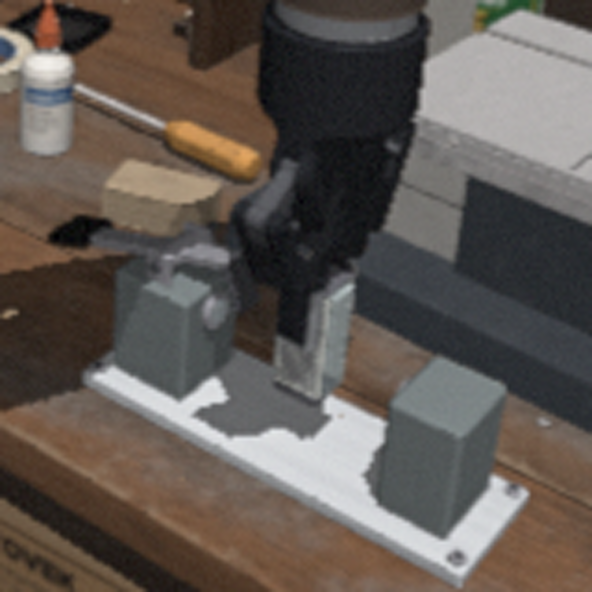

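The final picture shows the cell at (315,345) upright between lamp (180,320) and receiver (440,440), fingers on the upper frosted faces, and the lever pad level at (85,232). Handing in.

```bash
python3 -c "
from workcell import ticket;print(ticket.job_done())"
```

```text
the job is handed in; nothing more can be done
None
```

The job is handed in with no verdict shown: the lever is held down by its detent (first press fell short, second latched), and the cell is held upright by its frosted faces at mid-gap, with the light axis about 16–20 mm above its underside.

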